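# Count to the third bay and push the spool in

### The arm

A 6-joint arm with a two-finger parallel gripper is mounted at the origin on a cart in front of the work surface, level with it; the furniture and walls round the work are solid. World frame = base frame: x ahead of the robot, y to its left, z up, the work surface at z = 0. Lengths are in m, angles in rad, forces in N, time in s.
With the tool pointing down it reaches from about 0.3 to 0.875 m from the base axis. Payload 6.4 kg.
Tool frame: the origin (TCP) lies midway between the tips of the shut fingers; the grasp point (between the pads) lies 19 mm behind it; z points along the fingers, y is the line along which they close (so a half turn about z gives the same grasp; the last joint's range is limited). The gripper opens to 85 mm and grips with 20 to 120 N. Pads are 22 mm wide; open, the fingers measure 114 mm over their backs; the gripper's body (76 mm by 85 mm) begins 54 mm behind the grasp point. The pads swing forward as they close: fully open they stand 13 mm farther back than shut.
Start: joints at [0.951, 0.181, 1.607, -0, 1.354, -0.206], TCP at [0.231, 0.526, 0.231] pointing down, gripper open.
Joint ranges: [-2.99, 2.99], [-0.89, 2.07], [0.3, 2.58], [-1.14, 4.28], [0, 2.63], [-3.12, 3.12]. Speed limits (rad/s): [2.57, 2.57, 3.01, 3.14, 3.14, 3.14].

### API

Orientations are given as [roll, pitch, yaw] about the fixed x, y, z axes, in that order (R = Rz(yaw) Ry(pitch) Rx(roll)).
In Python, from station import get_state, vision, arm gives the robot as it stands.
- The arm moves only by the tool carry_out, never from a script. Its argument "steps" is a list of rows, each a list of 7 numbers: the shift along the tool's x, y, z in m, then the turn, a rotation vector about the tool's x, y, z in degrees, then the closure, from -1 (fully open) to 1 (shut). A call has 1 to 5 rows; each row shifts and turns the commanded pose from where the row before left it, along the tool's axes as they then stand; what a row does not reach is not made up. A row lasts 1/10 s, in which the tool goes at most 50 mm and 8.59 degrees, less where a joint would pass 70% of its speed; a pose out of reach is approached as far as the arm can. A call with a gripper value outside its range is refused whole. The fingers move at their own pace and stop on an object; the grip force is fixed at half the most. Time passes only in rows, so rows that do not move let the fingers close. It gives the time, the measured TCP pose, the force, the opening and the grip force at its end, in the units of the state.
- get_state(): the state, without advancing time (a new reading comes with each control period).
- vision.grab_frame(name): name is "side" or "top" or "wrist"; returns (picture, depth): 420x560x3 uint8, red, green, blue; 420x560 float32, m along the optical axis (not along the pixel's ray), 0 where there is no reading.
- vision.camera_params(name): a dict with "fovy" (degrees; the focal length in pixels is half the picture's height over the tangent of half this angle, whatever the lens; pixels are square), "cx", "cy" (the principal point, pixels), "k1" (the pictures are not rectified: a ray, as slopes to the right and down, at radius r is drawn at 1 + k1 r^2 times it, then the intrinsics apply), "R" (3x3) and "t" (3): a world point X has camera coordinates R X + t. Camera axes: x right, y down, z forward; pixel columns grow to the right and rows downward; lengths in m; the calibration is good to about 2 mm. A picture is of the moment at which its call begins: read the wrist's pose just before it. camera_params takes no time and is no camera call; for the wrist camera it gives the pose at the moment of the call.
- arm.job_done(): hands the job in; it is judged then, once.
The state is a dict: "t": time; "joints": joint angles; "dq": joint speeds; "joint_efforts": joint torques, N m; "eef_pos": TCP position; "ee_rot": TCP orientation; "force": force on the tool from outside, world axes, zero at the start; "torque": the same for the moment, N m; "finger_gap": finger opening in m; "grasp_force": force on a finger pad.
Only numpy, scipy, OpenCV 4.12 (cv2) and the standard library are available. Lean on these libraries where they do the work, as an engineer would, in place of code of your own. Each camera call takes 0.05 s, during which the arm holds its last target. There are 200 camera calls.

### The job

The bays of the spool rack are counted from the end with the round post. Run a fingertip along the rail from that end and tip over the tabs of the first, second and third bays one after the other to mark them as allotted, leaving the other tabs standing; then push the solder spool along the bench into the third bay, upright and fully home against the rail. Push only, never lift the spool, and leave the bottle, the jar and the tape roll where they are.

Things in the scene. Friction and masses are not known exactly. Their poses are not given: they have to be found in the camera images.
- rack: aluminium spool rack, fixed. Its back wall is the rail: 354 mm long (y), 12 mm thick (x), top at 50 mm. Seven dividers (6 mm thick, 30 mm high, round noses) reach from it towards the robot (-x), to 43 mm from the rail's middle line: between them six bays, 52 mm wide, 58 mm pitch, floored by the bench. Origin: on the bench under the middle of the rail; +y along it to the left, yaw within 6 degrees.
- round_post: round steel post, 28 mm across and 45 mm high with a groove near its top, fixed to the bench beside one end of the rack, 195 mm from the rack's middle; the bays are counted from this end, which may be the left or the right one. Origin: centre of its underside.
- square_block: low square steel block, 28 x 28 x 16 mm, fixed beside the other end of the rack. Origin: centre of its underside.
- spool_centre (a point): centre (20 mm above its underside) of the loose solder spool: a round reel with two flanges, 46 mm across, 40 mm high, standing upright on the bench in front of the bays, about 0.24 kg; it slides on the bench when pushed.
- bottle: small brown bottle with white cap, 26 mm across, 58 mm high, loose, a bystander. Origin: centre of its underside.
- jar: open white jar, 52 mm across, 46 mm high, loose, a bystander. Origin: centre of its underside.
- tape: roll of tape lying flat, 52 mm across, 14 mm high, loose, a bystander. Origin: centre of its underside.
- tab_a (a joint): flip tab over the 1st bay from the left: steel, 24 mm high, 10 mm wide (x), 3 mm thick (y), hinged on the rail's middle line (rack x = 0) at the y of point bay_a, 53 mm above the bench; top edge at 77 mm. 0 = upright, positive leans to the rack's -y (right), negative to +y; stops at +-1.4 rad. Stays put near upright, falls to its stop by itself once pushed past 0.4 rad.
- bay_a (a point): where the spool's centre is when it is fully home in the 1st bay from the robot's left: 29 mm in front of the rail's middle line, 20 mm above the bench, in the middle of the bay's width; axes as the rack's.
- tab_b (a joint): flip tab over the 2nd bay from the left: steel, 24 mm high, 10 mm wide (x), 3 mm thick (y), hinged on the rail's middle line (rack x = 0) at the y of point bay_b, 53 mm above the bench; top edge at 77 mm. 0 = upright, positive leans to the rack's -y (right), negative to +y; stops at +-1.4 rad. Stays put near upright, falls to its stop by itself once pushed past 0.4 rad.
- bay_b (a point): where the spool's centre is when it is fully home in the 2nd bay from the robot's left: 29 mm in front of the rail's middle line, 20 mm above the bench, in the middle of the bay's width; axes as the rack's.
- tab_c (a joint): flip tab over the 3rd bay from the left: steel, 24 mm high, 10 mm wide (x), 3 mm thick (y), hinged on the rail's middle line (rack x = 0) at the y of point bay_c, 53 mm above the bench; top edge at 77 mm. 0 = upright, positive leans to the rack's -y (right), negative to +y; stops at +-1.4 rad. Stays put near upright, falls to its stop by itself once pushed past 0.4 rad.
- bay_c (a point): where the spool's centre is when it is fully home in the 3rd bay from the robot's left: 29 mm in front of the rail's middle line, 20 mm above the bench, in the middle of the bay's width; axes as the rack's.
- tab_d (a joint): flip tab over the 4th bay from the left: steel, 24 mm high, 10 mm wide (x), 3 mm thick (y), hinged on the rail's middle line (rack x = 0) at the y of point bay_d, 53 mm above the bench; top edge at 77 mm. 0 = upright, positive leans to the rack's -y (right), negative to +y; stops at +-1.4 rad. Stays put near upright, falls to its stop by itself once pushed past 0.4 rad.
- bay_d (a point): where the spool's centre is when it is fully home in the 4th bay from the robot's left: 29 mm in front of the rail's middle line, 20 mm above the bench, in the middle of the bay's width; axes as the rack's.
- tab_e (a joint): flip tab over the 5th bay from the left: steel, 24 mm high, 10 mm wide (x), 3 mm thick (y), hinged on the rail's middle line (rack x = 0) at the y of point bay_e, 53 mm above the bench; top edge at 77 mm. 0 = upright, positive leans to the rack's -y (right), negative to +y; stops at +-1.4 rad. Stays put near upright, falls to its stop by itself once pushed past 0.4 rad.
- bay_e (a point): where the spool's centre is when it is fully home in the 5th bay from the robot's left: 29 mm in front of the rail's middle line, 20 mm above the bench, in the middle of the bay's width; axes as the rack's.
- tab_f (a joint): flip tab over the 6th bay from the left: steel, 24 mm high, 10 mm wide (x), 3 mm thick (y), hinged on the rail's middle line (rack x = 0) at the y of point bay_f, 53 mm above the bench; top edge at 77 mm. 0 = upright, positive leans to the rack's -y (right), negative to +y; stops at +-1.4 rad. Stays put near upright, falls to its stop by itself once pushed past 0.4 rad.
- bay_f (a point): where the spool's centre is when it is fully home in the 6th bay from the robot's left: 29 mm in front of the rail's middle line, 20 mm above the bench, in the middle of the bay's width; axes as the rack's.
Not all that is in view belongs to the job. Of the things that look like the part that bears spool_centre, take the one that is nearest to the robot's base at the start. What is shaped like the round_post but orange is not meant.

How it is judged:
By the outcome, as a careful person would: the job done as asked, in the order asked, and still so for the second after the job is handed in, with the robot touching nothing.
It also fails if it takes over 61 s, if anything falls off the work surface, if the arm or the gripper's body presses on something with over 40 N, if the wrist force passes 120 N, or if a joint passes its speed limit or range.

## Working session

There is one attempt and no reset: what is moved stays moved. The work goes in short steps, Python scripts to look and compute and a tool call to move; the robot and the scene stay as the last step left them, time stands still between calls to the robot, and variables do not carry over. Pictures are saved under pics/ and viewed, at most 10 in all, crops included, and the job is handed in when it is done.

Besides the shell and the picture viewer there is one more tool, called after "Request:" as name(argument=value, ...), one argument or row to a line, values as JSON. carry_out: Moves the arm, as the interface text tells. Its arguments: {"type":"object","properties":{"steps":{"type":"array","items":{"type":"array","items":{"type":"number"}}}},"required":["steps"]}

```bash
mkdir -p pics; ls
cat > h.py <<'E'
import numpy as np, cv2
from station import get_state, vision, arm
def K(p,h=420):
    f=h/2/np.tan(np.radians(p['fovy'])/2); return np.array([[f,0,p['cx']],[0,f,p['cy']],[0,0,1]])
def rays(p,uv):
    uv=np.asarray(uv,float).reshape(-1,1,2)
    # x_d = x(1+k1 r^2)
    n=cv2.undistortPoints(uv,K(p),np.array([p['k1'],0,0,0,0.]))[:,0]
    R=np.array(p['R']);t=np.array(p['t'])
    d=np.c_[n,np.ones(len(n))]@R; return -R.T@t, d
def onplane(p,uv,z):
    o,d=rays(p,uv); return o+d*((z-o[2])/d[:,2])[:,None]
def cloud(p,dep):
    h,w=dep.shape; u,v=np.meshgrid(np.arange(w),np.arange(h))
    o,d=rays(p,np.c_[u.ravel(),v.ravel()]); return (o+d*dep.reshape(-1,1)).reshape(h,w,3)
def proj(p,X):
    R=np.array(p['R']);t=np.array(p['t']); X=np.asarray(X,float).reshape(-1,3)
    return cv2.projectPoints(X,cv2.Rodrigues(R)[0],t,K(p),np.array([p['k1'],0,0,0,0.]))[0][:,0]
E
python3 - <<'E'
from h import *
import pickle
s=get_state(); print({k:np.round(v,3) for k,v in s.items()})
for n in('top','side'):
    p=vision.camera_params(n); im,d=vision.grab_frame(n)
    pickle.dump((p,im,d),open(n+'0.pkl','wb')); cv2.imwrite(f'pics/{n}0.png',im[:,:,::-1])
    print(n,p['fovy'],p['k1'],-np.array(p['R']).T@p['t'],(d>0).mean())
E
```

```text
pics
{'t': np.float64(0.0), 'joints': array([ 0.951,  0.182,  1.608,  0.   ,  1.354, -0.206]), 'dq': array([ 0.001,  0.001,  0.001,  0.001, -0.002, -0.001]), 'joint_efforts': array([-1.0000e-03, -4.4488e+01, -3.5134e+01, -0.0000e+00,  9.0000e-03,
        0.0000e+00]), 'eef_pos': array([0.231, 0.526, 0.23 ]), 'ee_rot': array([-3.14 , -0.   ,  2.728]), 'force': array([-0.065, -0.739, -0.437]), 'torque': array([ 0.001,  0.026, -0.014]), 'grasp_force': np.float64(0.0), 'finger_gap': np.float64(0.085)}
top 44.58716382238767 -0.03389563830485101 [0.23327675 0.08076423 1.05481843] 0.9959098639455782
side 46.11478568641344 -0.09869241835765172 [0.40142954 0.86869504 0.72941553] 0.9961437074829932
```

View pics/top0.png

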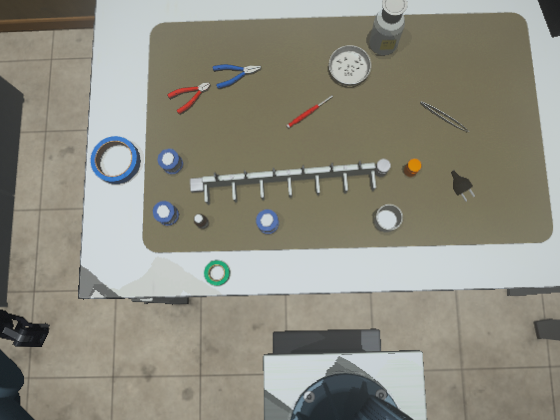

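View pics/side0.png

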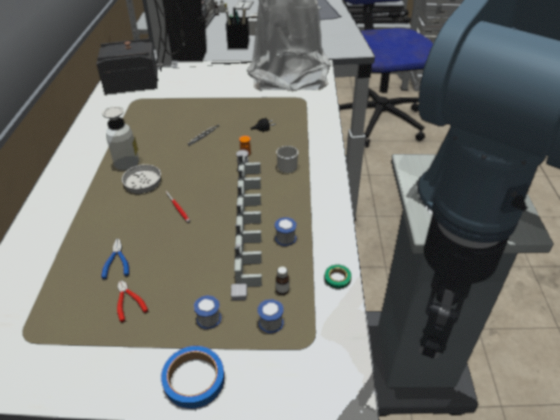

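The top view shows the steel round post at (383,166) on the right, so bays count from the right: f, e, d. The orange decoy is at (414,166) and the square block at (197,184). Spool candidates are (169,160), (165,212) and (267,221). The bottle is at (200,219), the jar at (388,217) and the green tape at (217,272). The spool at (267,221) looks nearest the base, which I'll check numerically.

```bash
cat > m.py <<'E'
from h import *
import pickle
C={}
for n in('top','side'):
    p,im,d=pickle.load(open(n+'0.pkl','rb')); C[n]=(p,im,d,cloud(p,d))
p,im,d,X=C['top']
for n,(u,v) in dict(sp1=(169,160),sp2=(165,212),sp3=(267,221),post=(383,166),block=(197,184),bottle=(200,219),orange=(414,166),mat=(250,200)).items():
    a=X[v-1:v+2,u-1:u+2].reshape(-1,3).mean(0); print(n,a.round(4),np.hypot(*a[:2]).round(3))
# things on bench: blob components by height, both cameras
for n in C:
    p,im,d,X=C[n]
    m=((X[...,2]>.009)&(X[...,2]<.1)&(X[...,0]>.3)&(X[...,0]<.62)&(X[...,1]>-.2)&(X[...,1]<.45)&(d>0)).astype(np.uint8)
    k,l,st,ce=cv2.connectedComponentsWithStats(m)
    for i in range(1,k):
        if st[i,4]>40:
            q=X[l==i]; zt=np.percentile(q[:,2],97); tp=q[q[:,2]>zt-.006]
            c,r=cv2.minEnclosingCircle(tp[:,:2].astype(np.float32)); print(n,ce[i].round(),st[i,4],'ztop',zt.round(4),'c',np.round(c,4),'r',round(r,4))
# rail top from both views: points with z in 44..56mm near rail
for n in C:
    p,im,d,X=C[n]
    q=X[(X[...,2]>.044)&(X[...,2]<.054)&(X[...,0]>.4)&(X[...,0]<.58)&(X[...,1]>-.13)&(X[...,1]<.33)]
    vx,vy,x0,y0=cv2.fitLine(q[:,:2].astype(np.float32),cv2.DIST_HUBER,0,.001,.001).ravel()
    print(n,'rail',len(q),vx,vy,x0,y0,'yaw',np.degrees(np.arctan2(-vx*np.sign(vy),abs(vy))),'yrange',np.percentile(q[:,1],[0.5,99.5]))
E
python3 m.py
```

```text
sp1 [0.5453 0.3452 0.0397] 0.645
sp2 [0.4356 0.3507 0.0401] 0.559
sp3 [0.4116 0.1436 0.0398] 0.436
post [ 0.5184 -0.0952  0.0439] 0.527
block [0.4985 0.291  0.0158] 0.577
bottle [0.4163 0.276  0.0559] 0.5
orange [ 0.5167 -0.1585  0.0438] 0.54
mat [ 0.4649  0.1815 -0.0017] 0.499
top [130. 160.] 340 ztop 0.0263 c [0.5585 0.4491] r 0.0448
top [169. 160.] 410 ztop 0.0422 c [0.5485 0.3478] r 0.0231
top [290. 177.] 2616 ztop 0.0593 c [0.5059 0.0985] r 0.1475
top [412. 167.] 210 ztop 0.0477 c [ 0.5188 -0.1581] r 0.0145
top [164. 212.] 419 ztop 0.0424 c [0.4371 0.3553] r 0.0229
top [389. 217.] 284 ztop 0.0468 c [ 0.412  -0.1002] r 0.0265
top [267. 221.] 389 ztop 0.0426 c [0.4131 0.1438] r 0.0224
top [201. 221.] 163 ztop 0.0581 c [0.4172 0.2802] r 0.0089
top [216. 269.] 189 ztop 0.014 c [0.3146 0.2499] r 0.0261
side [245. 220.] 2511 ztop 0.0719 c [0.5128 0.1019] r 0.1481
side [287. 158.] 454 ztop 0.0464 c [ 0.4138 -0.0985] r 0.0289
side [285. 229.] 439 ztop 0.0423 c [0.415  0.1469] r 0.0243
side [334. 275.] 240 ztop 0.0144 c [0.3144 0.2524] r 0.0264
side [282. 280.] 300 ztop 0.0579 c [0.42   0.2831] r 0.01
side [207. 310.] 634 ztop 0.0428 c [0.5501 0.3497] r 0.0236
side [270. 313.] 632 ztop 0.0429 c [0.4395 0.3563] r 0.0232
side [194. 354.] 553 ztop 0.0263 c [0.5595 0.4493] r 0.045
top rail 1096 0.05443297 -0.99851745 0.5121317 0.017655201 yaw 3.1203215 yrange [-0.12428148  0.28415103]
side rail 561 0.042440258 -0.999099 0.51208425 0.047338884 yaw 2.4323778 yrange [-0.12329964  0.29052737]
```

Run:
```python
import cv2,numpy as np
a=cv2.imread('pics/top0.png')[140:260,145:435]
b=cv2.imread('pics/side0.png')[130:340,180:360]
a=cv2.resize(a,None,fx=2.7,fy=2.7,interpolation=cv2.INTER_CUBIC);
cv2.imwrite('pics/crop0.png',a)
```

```text
(no output)
```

View pics/crop0.png

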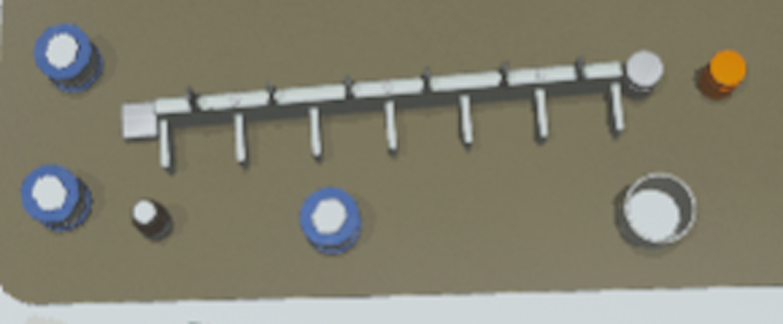

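Crop: the chosen spool is at (330,218) in the crop and stands clear of its look-alikes. It measures (0.414, 0.145), 0.44 m from the base, against 0.56 m and 0.65 m for the others. The dark tabs all stand on the rail. Rack origin is about (0.508, 0.098), yaw 3°. I'll turn the tool to the rack axes and shut the fingers first.

Request:
carry_out(
  steps=[
    [0,0,0,0,0,-6.7,1],
    [0,0,0,0,0,-6.7,1],
    [0,0,0,0,0,-6.7,1],
    [0,0,0,0,0,-6.7,1],
    [0,0,0,0,0,0,1],
  ],
)

```text
t: 0.6
eef_pos: [0.231, 0.5262, 0.2308]
ee_rot: [-3.141, -0.001, -3.087]
force: [-0.5, 0.9, -0.5]
finger_gap: 0.0124
grasp_force: 0.0
```

Request:
carry_out(
  steps=[
    [-0.018,-0.044,0,0,0,0,1],
    [-0.018,-0.044,0,0,0,0,1],
    [-0.018,-0.044,0,0,0,0,1],
    [-0.018,-0.044,0,0,0,0,1],
    [-0.018,-0.044,0,0,0,0,1],
  ],
)

```text
t: 1.1
eef_pos: [0.3331, 0.31, 0.2312]
ee_rot: [-3.142, 0.0, -3.091]
force: [0.8, -0.2, 0.7]
finger_gap: 0.0001
grasp_force: 0.0
```

Request:
carry_out(
  steps=[
    [-0.018,-0.044,0,0,0,0,1],
    [-0.018,-0.044,0,0,0,0,1],
    [-0.018,-0.044,0,0,0,0,1],
    [-0.018,-0.044,0,0,0,0,1],
    [0,0,0,0,0,0,1],
  ],
)

```text
t: 1.6
eef_pos: [0.4165, 0.1351, 0.2315]
ee_rot: [-3.14, 0.001, -3.098]
force: [0.0, 0.9, -0.1]
finger_gap: -0.0001
grasp_force: 0.0
```

Run:
```python
from h import *
import pickle
s=get_state(); print(s['eef_pos'],s['ee_rot'])
p=vision.camera_params('wrist'); im,d=vision.grab_frame('wrist')
pickle.dump((p,im,d),open('wrist1.pkl','wb')); cv2.imwrite('pics/w1.png',im[:,:,::-1]); print(-np.array(p['R']).T@p['t'],p['R'])
```

```text
[0.4164682  0.13507165 0.23146076] [-3.13984851e+00  1.09850576e-03 -3.09822230e+00]
[0.33972265 0.13163077 0.37524358] [[-0.04343526  0.99905543 -0.00127334]
 [ 0.95346518  0.04183373  0.29858683]
 [ 0.29835806  0.01175511 -0.95438162]]
```

View pics/w1.png

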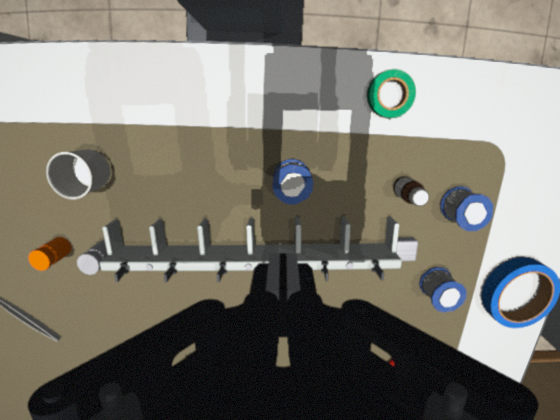

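The wrist view shows the post at (88,260), the orange decoy at (50,252) and the chosen spool at (293,182). The dividers run from (108,238) to (395,235), and the tabs stand on the rail.

```bash
cat > m2.py <<'E'
from h import *
import pickle,sys
def rack(X,w=((.4,.58),(-.13,.33))):
    z=X[...,2]; g=(X[...,0]>w[0][0])&(X[...,0]<w[0][1])&(X[...,1]>w[1][0])&(X[...,1]<w[1][1])
    return g
o=np.array([.508,.0985]);th=np.radians(2.9);R=np.array([[np.cos(th),-np.sin(th)],[np.sin(th),np.cos(th)]])
def main(f):
    p,im,d=pickle.load(open(f,'rb'));X=cloud(p,d);L=(X[...,:2]-o)@R;z=X[...,2];x=L[...,0];y=L[...,1]
    ok=d>0
    m=ok&(z>.046)&(z<.0535)&(abs(x)<.02)&(abs(y)<.176)
    a=np.polyfit(y[m],x[m],1); print(f,'rail local slope deg',np.degrees(np.arctan(a[0])),'x0',a[1],'z',np.median(z[m]),'width',np.percentile(x[m]-np.polyval(a,y[m]),[2,98]),'y',y[m].min(),y[m].max())
    m=ok&(z>.026)&(z<.034)&(x<-.012)&(x>-.043)&(abs(y)<.19)
    for k in range(7):
        c=.174-.058*k; q=m&(abs(y-c)<.015); print(' div',k,q.sum(),'y err %.4f'%(np.median(y[q])-c),'nose x',np.round(x[q].min(),4) if q.any() else '')
    m=ok&(z>.058)&(z<.085)&(abs(x)<.02)
    for k in range(6):
        c=.145-.058*k; q=m&(abs(y-c)<.02); print(' tab','abcdef'[k],q.sum(),np.round([np.median(x[q]),np.median(y[q])-c,z[q].max()],4) if q.any() else '')
    m=ok&(z>.036)&(z<.046)
    for n,c,r in(('post',(0,-.195),.025),('spool',(-.091,.052),.04)):
        q=m&(np.hypot(x-c[0],y-c[1])<r)
        if q.sum()>9: c2,r2=cv2.minEnclosingCircle(np.c_[x[q],y[q]].astype(np.float32)); print(n,np.round(c2,4),round(r2,4),np.median(z[q]))
for f in sys.argv[1:]: main(f)
E
python3 m2.py wrist1.pkl top0.pkl
```

```text
wrist1.pkl rail local slope deg -0.29916201264557674 x0 0.0012067308235542324 z 0.050780431007839244 width [-0.0046948   0.00686609] y -0.1757598562293406 0.1757836092489542
 div 0 144 y err -0.0011 nose x -0.0416
 div 1 129 y err -0.0005 nose x -0.0409
 div 2 123 y err 0.0002 nose x -0.0405
 div 3 121 y err 0.0002 nose x -0.04
 div 4 131 y err 0.0015 nose x -0.0398
 div 5 138 y err 0.0015 nose x -0.0392
 div 6 143 y err 0.0016 nose x -0.0388
 tab a 102 [ 0.     -0.0001  0.0792]
 tab b 63 [-0.0014 -0.0007  0.0801]
 tab c 0 
 tab d 79 [0.0015 0.0003 0.0793]
 tab e 101 [0.002  0.0009 0.0785]
 tab f 101 [0.0024 0.003  0.0793]
post [ 0.0042 -0.1888] 0.0194 0.04504949955612575
spool [-0.0903  0.0509] 0.0226 0.041450176343102024
top0.pkl rail local slope deg -0.3574185214278964 x0 0.0006272778210479359 z 0.048802042188300754 width [-0.00580543  0.00605884] y -0.1754816550756547 0.1742855887081784
 div 0 36 y err -0.0014 nose x -0.0409
 div 1 35 y err -0.0015 nose x -0.0411
 div 2 34 y err -0.0013 nose x -0.0417
 div 3 37 y err -0.0008 nose x -0.04
 div 4 35 y err -0.0009 nose x -0.0404
 div 5 34 y err -0.0007 nose x -0.0402
 div 6 34 y err 0.0014 nose x -0.0402
 tab a 22 [-0.0008 -0.0003  0.0801]
 tab b 13 [-0.0006 -0.002   0.0768]
 tab c 11 [ 0.0002 -0.0009  0.0777]
 tab d 13 [-0.0011 -0.0012  0.0797]
 tab e 15 [ 0.0007 -0.0009  0.0768]
 tab f 10 [0.0007 0.0035 0.0783]
post [ 0.0007 -0.1893] 0.0186 0.0436878237871704
spool [-0.0925  0.0499] 0.0225 0.039068452091433614
```

Request:
carry_out(
  steps=[
    [0,0,0,0,0,-0.7,1],
    [-0.018,-0.046,0,0,0,0,1],
    [-0.018,-0.046,0,0,0,0,1],
    [-0.018,-0.046,0,0,0,0,1],
    [-0.018,-0.046,0,0,0,0,1],
  ],
)

```text
t: 2.15
eef_pos: [0.4988, -0.0384, 0.2313]
ee_rot: [3.141, 0.0, -3.073]
force: [0.4, 0.9, -0.2]
finger_gap: 0.0001
grasp_force: 0.0
```

Request:
carry_out(
  steps=[
    [-0.018,-0.046,0,0,0,0,1],
    [0,0,0.04,0,0,0,1],
    [0,0,0.04,0,0,0,1],
    [0,0,0.03,0,0,0,1],
    [0,0,0,0,0,0,1],
  ],
)

```text
t: 2.65
eef_pos: [0.5159, -0.0803, 0.1166]
ee_rot: [3.137, -0.009, -3.073]
force: [-0.2, 0.6, -1.0]
finger_gap: 0.0001
grasp_force: 0.0
```

```bash
cat > st.py <<'E'
from h import *
def loc(P): 
    th=np.radians(3.2);R=np.array([[np.cos(th),-np.sin(th)],[np.sin(th),np.cos(th)]]); return (np.asarray(P)-[.509,.0985])@R
if __name__=='__main__':
    s=get_state();print(s['t'],'local',loc(s['eef_pos'][:2]).round(4),'z',s['eef_pos'][2].round(4),'yaw-rack',np.degrees(s['ee_rot'][2])%360-183.2,s['force'].round(1),s['finger_gap'])
E
python3 st.py
```

```text
2.65 local [-0.0031 -0.1789] z 0.1166 yaw-rack 0.707279006383402 [-0.2  0.6 -1. ] 5.895483074863971e-05
```

Request:
carry_out(
  steps=[
    [-0.003,-0.006,0,0,0,0.7,1],
    [0,0,0.025,0,0,0,1],
    [0,0,0.025,0,0,0,1],
    [0,0,0,0,0,0,1],
    [0,0,0,0,0,0,1],
  ],
)

```text
t: 3.15
eef_pos: [0.5241, -0.0896, 0.0732]
ee_rot: [-3.141, 0.002, -3.087]
force: [0.1, -0.1, 0.7]
finger_gap: 0.0002
grasp_force: 0.0
```

```bash
python3 st.py
```

```text
3.15 local [ 0.0046 -0.1887] z 0.0732 yaw-rack -0.0827867591201823 [ 0.1 -0.1  0.7] 0.00021977819589420644
```

Request:
carry_out(
  steps=[
    [0.004,0,0.007,0,0,0,1],
    [0,0,0,0,0,0,1],
    [0,0,0,0,0,0,1],
  ],
)

```text
t: 3.45
eef_pos: [0.519, -0.0899, 0.065]
ee_rot: [-3.141, 0.001, -3.088]
force: [-1.0, -0.2, -0.1]
finger_gap: -0.0002
grasp_force: 0.0
```

```bash
python3 st.py
```

```text
3.45 local [-0.0005 -0.1886] z 0.065 yaw-rack -0.11544478656895762 [-1.  -0.2 -0.1] -0.00019312069179638878
```

Request:
carry_out(
  steps=[
    [0,0.015,0,0,0,0,1],
    [0,0.015,0,0,0,0,1],
    [0,0.015,0,0,0,0,1],
    [0,0.015,0,0,0,0,1],
    [0,0.015,0,0,0,0,1],
  ],
)

```text
t: 3.95
eef_pos: [0.5144, -0.0131, 0.0643]
ee_rot: [3.141, -0.0, -3.087]
force: [0.2, -0.1, 0.6]
finger_gap: 0.0001
grasp_force: 0.0
```

```bash
python3 st.py
```

```text
3.95 local [-0.0008 -0.1117] z 0.0643 yaw-rack -0.06446509902926323 [ 0.2 -0.1  0.6] 9.56745619887808e-05
```

Request:
carry_out(
  steps=[
    [0,0.014,0,0,0,0,1],
    [0,0.014,0,0,0,0,1],
    [0,0.014,0,0,0,0,1],
    [0,0.014,0,0,0,0,1],
    [0,0.014,0,0,0,0,1],
  ],
)

```text
t: 4.45
eef_pos: [0.5108, 0.0562, 0.0643]
ee_rot: [-3.142, 0.0, -3.088]
force: [0.4, -0.4, -0.5]
finger_gap: -0.0001
grasp_force: 0.0
```

Request:
carry_out(
  steps=[
    [0,0.012,0,0,0,0,1],
    [0,0.011,0,0,0,0,1],
    [0,0,0,0,0,0,1],
    [0,0,0,0,0,0,1],
  ],
)

```text
t: 4.85
eef_pos: [0.5097, 0.0781, 0.0643]
ee_rot: [-3.141, 0.0, -3.087]
force: [-0.1, -0.8, -0.1]
finger_gap: 0.0
grasp_force: 0.0
```

```bash
python3 st.py
python3 - <<'E'
from h import *
import pickle
p=vision.camera_params('side'); im,d=vision.grab_frame('side'); pickle.dump((p,im,d),open('side2.pkl','wb'))
cv2.imwrite('pics/s2.png',cv2.resize(im[130:310,180:340,::-1],None,fx=3.3,fy=3.3,interpolation=cv2.INTER_CUBIC))
E
```

```text
4.85 local [-0.0004 -0.0204] z 0.0643 yaw-rack -0.06947059735276184 [-0.1 -0.8 -0.1] 4.3171633213989635e-05
```

View pics/s2.png

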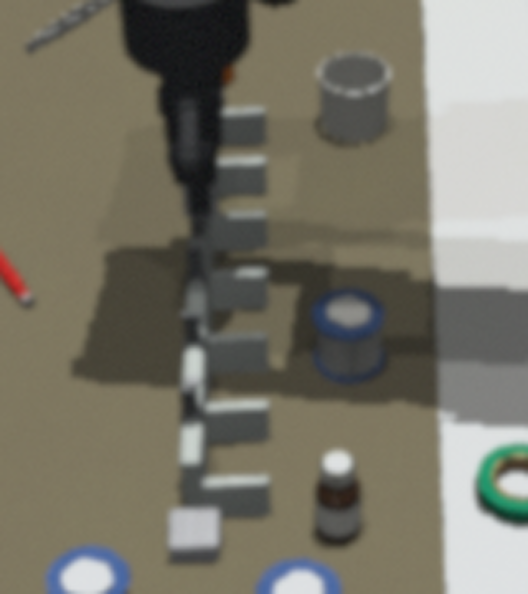

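The side view shows the spool at (348,335) in the crop, upright and untouched. The gripper still hides the tabs, so I'll lift, go above the spool and look again.

Request:
carry_out(
  steps=[
    [0,0,-0.035,0,0,0,1],
    [0,0,-0.035,0,0,0,1],
    [0,0,-0.035,0,0,0,1],
    [0.03,0.025,0,0,0,0,-1],
    [0.03,0.025,0,0,0,0,-1],
  ],
)

```text
t: 5.4
eef_pos: [0.4479, 0.1241, 0.1708]
ee_rot: [-3.141, 0.003, -3.091]
force: [-0.6, 0.6, -0.9]
finger_gap: 0.0281
grasp_force: 0.0
```

Request:
carry_out(
  steps=[
    [0.03,0.02,0,0,0,0,-1],
    [0,0,0,0,0,0,-1],
    [0,0,0,0,0,0,-1],
    [0,0,0,0,0,0,-1],
  ],
)

```text
t: 5.8
eef_pos: [0.4172, 0.1424, 0.1697]
ee_rot: [-3.141, 0.001, -3.089]
force: [-0.0, -0.2, 0.1]
finger_gap: 0.0845
grasp_force: 0.0
```

```bash
python3 st.py; sed -i 's/o=np.array.*radians(2.9)/o=np.array([.509,.0985]);th=np.radians(3.2)/' m2.py
python3 - <<'E'
from h import *
import pickle
for n in('wrist','top'):
    p=vision.camera_params(n); im,d=vision.grab_frame(n); pickle.dump((p,im,d),open(n+'3.pkl','wb'))
    if n=='wrist': cv2.imwrite('pics/w3.png',im[:,:,::-1])
E
python3 m2.py wrist3.pkl top3.pkl
```

```text
5.8 local [-0.0892  0.049 ] z 0.1697 yaw-rack -0.16165688182186955 [-0.  -0.2  0.1] 0.08451410752263944
wrist3.pkl rail local slope deg 0.050126241940132314 x0 -0.00022015895316616378 z 0.05078997502010424 width [-0.00443232  0.00707916] y -0.17599355549450674 0.13441771890753712
 div 0 176 y err -0.0010 nose x -0.0408
 div 1 185 y err -0.0002 nose x -0.0414
 div 2 166 y err 0.0003 nose x -0.0412
 div 3 178 y err 0.0005 nose x -0.0416
 div 4 151 y err 0.0014 nose x -0.0409
 div 5 197 y err 0.0018 nose x -0.0414
 div 6 222 y err 0.0021 nose x -0.0412
 tab a 0 
 tab b 92 [-0.0026 -0.0007  0.079 ]
 tab c 89 [-0.0021  0.0003  0.0788]
 tab d 58 [0.001  0.0166 0.0602]
 tab e 4 [-0.0037  0.0015  0.0586]
 tab f 51 [0.0006 0.0156 0.0599]
post [ 0.0009 -0.1887] 0.0191 0.04531337743444672
spool [-0.0912  0.0515] 0.0228 0.041467318291866784
top3.pkl rail local slope deg -0.27105990837957744 x0 -0.0012166499887338224 z 0.04907539917248793 width [-0.00547932  0.00629676] y -0.17549685855825145 -0.02567864882604745
 div 0 0 y err nan nose x 
 div 1 0 y err nan nose x 
 div 2 0 y err nan nose x 
 div 3 0 y err nan nose x 
 div 4 41 y err -0.0003 nose x -0.0414
 div 5 41 y err -0.0002 nose x -0.0418
 div 6 42 y err 0.0023 nose x -0.0421
 tab a 0 
 tab b 0 
 tab c 0 
 tab d 0 
 tab e 4 [0.001  0.0155 0.0593]
 tab f 7 [0.0003 0.0144 0.0596]
post [-0.0007 -0.1891] 0.0188 0.04340155612283447
spool [-0.0931  0.0505] 0.0227 0.039413259075788964
  return _methods._mean(a, axis=axis, dtype=dtype,
  ret = ret.dtype.type(ret / rcount)
```

View pics/w3.png

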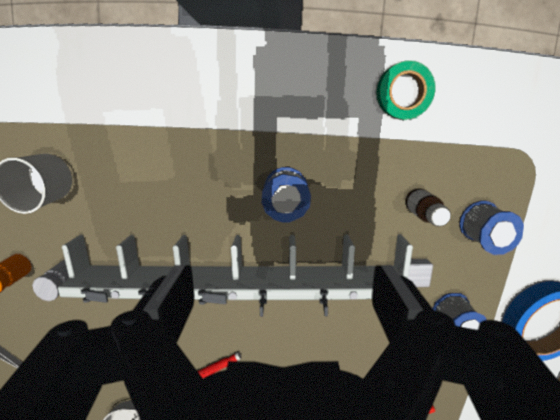

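The view shows tabs f and d lying flat at (95,296) and (213,297), and depth shows tab e down too. Tabs c and b still stand at (263,303) and (324,302). The spool at (287,195) hasn't moved. Next I'll lower the open fingers around it, gripping nothing.

Request:
carry_out(
  steps=[
    [0.003,0.002,0.03,0,0,0,-1],
    [0,0,0.04,0,0,0,-1],
    [0,0,0.04,0,0,0,-1],
    [0,0,0.03,0,0,0,-1],
    [0,0,0.01,0,0,0,-1],
  ],
)

```text
t: 6.4
eef_pos: [0.4109, 0.1441, 0.0163]
ee_rot: [-3.141, -0.006, -3.089]
force: [-1.1, 0.1, -0.3]
finger_gap: 0.0857
grasp_force: 0.0
```

```bash
python3 st.py
```

```text
6.4 local [-0.0954  0.051 ] z 0.0163 yaw-rack -0.176447076129989 [-1.1  0.1 -0.3] 0.08571715341123438
```

Request:
carry_out(
  steps=[
    [-0.003,0,0.01,0,0,0,-1],
    [0,0,0,0,0,0,-1],
    [0,-0.008,0,0,0,0,-1],
    [0,-0.006,0,0,0,0,-1],
    [0,-0.006,0,0,0,0,-1],
  ],
)

```text
t: 6.9
eef_pos: [0.418, 0.1245, 0.0103]
ee_rot: [-3.142, 0.002, -3.088]
force: [-0.0, 0.5, 0.2]
finger_gap: 0.0854
grasp_force: 0.4
```

```bash
python3 st.py
```

```text
6.9 local [-0.0894  0.0311] z 0.0103 yaw-rack -0.11724005281365635 [-0.   0.5  0.2] 0.08540335640934636
```

Request:
carry_out(
  steps=[
    [0.002,0.003,0,0,0,0,-1],
    [0,0,0.008,0,0,0,-1],
    [0,-0.005,0,0,0,0,-1],
    [0,-0.006,0,0,0,0,-1],
    [0,-0.006,0,0,0,0,-1],
  ],
)

```text
t: 7.4
eef_pos: [0.4155, 0.1106, 0.0011]
ee_rot: [3.142, -0.001, -3.087]
force: [-0.8, -0.0, -0.4]
finger_gap: 0.0852
grasp_force: 0.4
```

```bash
python3 st.py
python3 - <<'E'
from h import *
import pickle
from m2 import main
for n in('wrist',):
    p=vision.camera_params(n); im,d=vision.grab_frame(n); pickle.dump((p,im,d),open(n+'4.pkl','wb'))
    X=cloud(p,d); from st import loc
    L=loc(X[...,:2]); z=X[...,2]
    q=(z>.036)&(z<.046)&(L[...,0]<-.06)&(L[...,0]>-.13)&(abs(L[...,1]-.03)<.05)&(im[...,2]>90)
    pts=L[q].astype(np.float32); print(q.sum(),cv2.minEnclosingCircle(pts),np.median(z[q]))
cv2.imwrite('pics/w4.png',im[:,:,::-1])
E
```

```text
7.4 local [-0.0926  0.0173] z 0.0011 yaw-rack -0.08691728630634543 [-0.8 -0.  -0.4] 0.08518599680395675
201 ((-0.08653238415718079, 0.03921019658446312), 0.017580918967723846) 0.04184586335853967
```

View pics/w4.png

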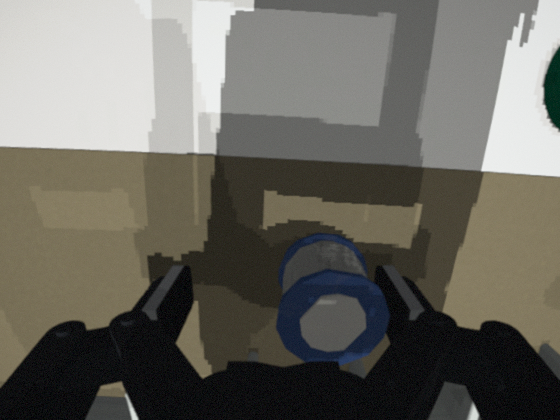

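The view shows the spool at (333,315), upright and touched only by the left finger's pad at (395,290). I'll push on to the right.

Request:
carry_out(
  steps=[
    [0,-0.007,0,0,0,0,-1],
    [0,-0.007,0,0,0,0,-1],
    [0,-0.007,0,0,0,0,-1],
    [0,-0.007,0,0,0,0,-1],
    [0,-0.007,0,0,0,0,-1],
  ],
)

```text
t: 7.95
eef_pos: [0.4177, 0.0754, 0.0013]
ee_rot: [3.142, 0.0, -3.088]
force: [0.9, 1.9, -0.3]
finger_gap: 0.0856
grasp_force: 0.6
```

Request:
carry_out(
  steps=[
    [0,-0.007,0,0,0,0,-1],
    [0,-0.007,0,0,0,0,-1],
    [0,-0.007,0,0,0,0,-1],
    [0,-0.006,0,0,0,0,-1],
    [0,-0.003,0,0,0,0,-1],
  ],
)

```text
t: 8.45
eef_pos: [0.4193, 0.0455, 0.0013]
ee_rot: [-3.142, 0.0, -3.088]
force: [-0.1, 1.8, -1.2]
finger_gap: 0.0855
grasp_force: 0.6
```

```bash
python3 st.py
cat > sp.py <<'E'
from h import *
from st import loc
import pickle,sys
n,f,yc=sys.argv[1],sys.argv[2],float(sys.argv[3])
p=vision.camera_params(n); im,d=vision.grab_frame(n); pickle.dump((p,im,d),open(f+'.pkl','wb'))
cv2.imwrite(f'pics/{f}.png',im[:,:,::-1])
X=cloud(p,d);L=loc(X[...,:2]);z=X[...,2];i=im.astype(int)
blue=(i[...,2]>i[...,0]+25)
q=blue&(z>.034)&(z<.048)&(abs(L[...,1]-yc)<.05)&(L[...,0]<0)&(L[...,0]>-.15)
print(n,q.sum(),cv2.minEnclosingCircle(L[q].astype(np.float32)),np.median(z[q]))
E
python3 sp.py wrist w5 -.029
```

```text
8.45 local [-0.0925 -0.0479] z 0.0013 yaw-rack -0.13822446239603892 [-0.1  1.8 -1.2] 0.08546465789943011
wrist 5292 ((-0.09265590459108353, -0.028199654072523117), 0.022813664749264717) 0.04108391019037528
```

Request:
carry_out(
  steps=[
    [0,0.01,0,0,0,0,-1],
    [0,0.009,0,0,0,0,-1],
    [0.03,0,0,0,0,0,-1],
    [0.03,0,-0.006,0,0,0,-1],
    [0,0,0,0,0,0,0.53],
  ],
)

```text
t: 9.0
eef_pos: [0.3536, 0.0634, 0.0065]
ee_rot: [3.141, -0.005, -3.086]
force: [0.3, 0.4, 0.5]
finger_gap: 0.0732
grasp_force: 0.0
```

Request:
carry_out(
  steps=[
    [0,0,0,0,0,0,0.53],
    [0,0,0,0,0,0,0.53],
    [0,0,0,0,0,0,0.53],
    [0,0,0,0,0,0,0.53],
    [0,0,0,0,0,0,0.53],
  ],
)

```text
t: 9.5
eef_pos: [0.3586, 0.0618, 0.0072]
ee_rot: [3.142, -0.0, -3.088]
force: [0.4, -0.1, 0.2]
finger_gap: 0.0201
grasp_force: 0.0
```

```bash
python3 st.py; python3 sp.py top t6 -.029; python3 sp.py wrist w6 -.029
```

```text
9.5 local [-0.1522 -0.0283] z 0.0072 yaw-rack -0.11236319161756114 [ 0.4 -0.1  0.2] 0.02009467815497343
top 0 ((0.0, 0.0), 0.0) nan
wrist 0 ((0.0, 0.0), 0.0) nan
  return _methods._mean(a, axis=axis, dtype=dtype,
  ret = ret.dtype.type(ret / rcount)
  return _methods._mean(a, axis=axis, dtype=dtype,
  ret = ret.dtype.type(ret / rcount)
```

View pics/w6.png

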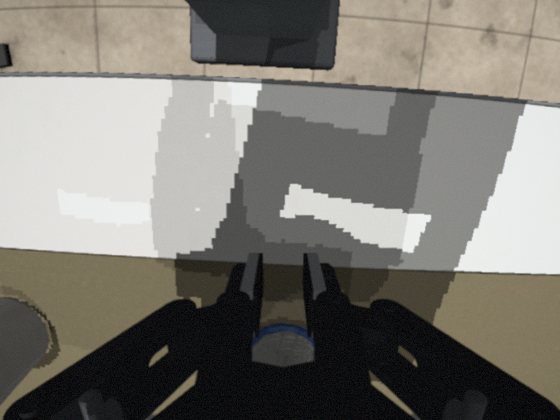

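The view shows the spool at (283,345), centred ahead of the two fingertips, with the jar clear on the left. Next is the push into the bay.

Request:
carry_out(
  steps=[
    [-0.012,0,0,0,0,0,0.53],
    [-0.012,0,0,0,0,0,0.53],
    [-0.006,0,0,0,0,0,0.53],
    [-0.006,0,0,0,0,0,0.53],
    [-0.006,0,0,0,0,0,0.53],
  ],
)

```text
t: 10.1
eef_pos: [0.4001, 0.0642, 0.007]
ee_rot: [3.141, -0.002, -3.087]
force: [-2.8, 0.1, 2.7]
finger_gap: 0.0196
grasp_force: 1.4
```

Request:
carry_out(
  steps=[
    [-0.006,0,0,0,0,0,0.53],
    [-0.006,0,0,0,0,0,0.53],
    [-0.006,0,0,0,0,0,0.53],
    [-0.006,0,0,0,0,0,0.53],
    [-0.006,0,0,0,0,0,0.53],
  ],
)

```text
t: 10.6
eef_pos: [0.4307, 0.0657, 0.0073]
ee_rot: [-3.142, 0.0, -3.088]
force: [-1.0, 0.3, 0.2]
finger_gap: 0.0202
grasp_force: 0.6
```

```bash
python3 st.py; python3 sp.py side s7 -.029
```

```text
10.6 local [-0.08   -0.0284] z 0.0073 yaw-rack -0.10990421954880958 [-1.   0.3  0.2] 0.02024592841157439
side 61 ((-0.04379764944314957, -0.02220144495368004), 0.018988043069839478) 0.03976164996144449
```

Request:
carry_out(
  steps=[
    [-0.005,0,0,0,0,0,0.53],
    [-0.005,0,0,0,0,0,0.53],
    [-0.003,0,0,0,0,0,0.53],
    [0,0,0,0,0,0,0.53],
  ],
)

```text
t: 11.05
eef_pos: [0.444, 0.0664, 0.0074]
ee_rot: [-3.141, 0.001, -3.088]
force: [0.5, 0.1, -0.0]
finger_gap: 0.0201
grasp_force: 0.0
```

Request:
carry_out(
  steps=[
    [-0.002,0,0,0,0,0,0.53],
    [-0.002,0,0,0,0,0,0.53],
    [0,0,0,0,0,0,0.53],
  ],
)

```text
t: 11.35
eef_pos: [0.4474, 0.0666, 0.0073]
ee_rot: [-3.142, 0.0, -3.088]
force: [-0.9, 0.3, -0.8]
finger_gap: 0.0204
grasp_force: 0.4
```

```bash
python3 st.py
```

```text
11.35 local [-0.0633 -0.0284] z 0.0073 yaw-rack -0.11151504379353128 [-0.9  0.3 -0.8] 0.02038423332707789
```

Request:
carry_out(
  steps=[
    [-0.002,0,0,0,0,0,0.53],
    [0,0,0,0,0,0,0.53],
  ],
)

```text
t: 11.55
eef_pos: [0.4495, 0.0667, 0.0073]
ee_rot: [-3.142, 0.0, -3.088]
force: [-0.6, -0.6, 0.4]
finger_gap: 0.0201
grasp_force: 0.5
```

Request:
carry_out(
  steps=[
    [-0.001,0,0,0,0,0,0.53],
    [0,0,0,0,0,0,0.53],
  ],
)

```text
t: 11.75
eef_pos: [0.4503, 0.0668, 0.0073]
ee_rot: [-3.142, 0.0, -3.088]
force: [-1.1, 0.6, -0.7]
finger_gap: 0.02
grasp_force: 0.5
```

Request:
carry_out(
  steps=[
    [-0.001,0,0,0,0,0,0.53],
    [0,0,0,0,0,0,0.53],
  ],
)

```text
t: 11.95
eef_pos: [0.4514, 0.0668, 0.0073]
ee_rot: [-3.142, 0.0, -3.088]
force: [-1.3, 0.1, 0.1]
finger_gap: 0.0201
grasp_force: 0.5
```

```bash
python3 st.py; python3 sp.py side s8 -.029
```

```text
11.95 local [-0.0593 -0.0284] z 0.0073 yaw-rack -0.1097969399510248 [-1.3  0.1  0.1] 0.02009265041377777
side 64 ((-0.02212335541844368, -0.022785194218158722), 0.021237416192889214) 0.04017812033711904
```

Request:
carry_out(
  steps=[
    [-0.001,0,0,0,0,0,0.53],
    [0,0,0,0,0,0,0.53],
  ],
)

```text
t: 12.2
eef_pos: [0.4523, 0.0669, 0.0073]
ee_rot: [-3.142, 0.0, -3.088]
force: [-1.1, -1.0, -0.2]
finger_gap: 0.0201
grasp_force: 0.5
```

Request:
carry_out(
  steps=[
    [-0.001,0,0,0,0,0,0.53],
    [0,0,0,0,0,0,0.53],
  ],
)

```text
t: 12.4
eef_pos: [0.4533, 0.0669, 0.0073]
ee_rot: [-3.142, 0.0, -3.088]
force: [-0.5, -0.8, -0.6]
finger_gap: 0.02
grasp_force: 0.5
```

Request:
carry_out(
  steps=[
    [-0.001,0,0,0,0,0,0.53],
    [0,0,0,0,0,0,0.53],
  ],
)

```text
t: 12.6
eef_pos: [0.4535, 0.067, 0.0072]
ee_rot: [3.142, -0.002, -3.087]
force: [-4.7, -0.4, 3.9]
finger_gap: 0.02
grasp_force: 2.5
```

Request:
carry_out(
  steps=[
    [-0.001,0,0,0,0,0,0.53],
    [0,0,0,0,0,0,0.53],
  ],
)

```text
t: 12.8
eef_pos: [0.4535, 0.0671, 0.007]
ee_rot: [3.142, -0.004, -3.087]
force: [-8.0, -2.0, 6.9]
finger_gap: 0.0203
grasp_force: 4.4
```

Request:
carry_out(
  steps=[
    [0.01,0,0,0,0,0,0.53],
    [0.03,0,0,0,0,0,0.53],
    [0.03,0,0,0,0,0,0.53],
    [0.02,0,-0.03,0,0,0,0.53],
    [0,0,-0.04,0,0,0,0.53],
  ],
)

```text
t: 13.3
eef_pos: [0.3603, 0.0628, 0.0756]
ee_rot: [3.14, -0.007, -3.088]
force: [1.9, -0.6, 0.8]
finger_gap: 0.0203
grasp_force: 0.0
```

Request:
carry_out(
  steps=[
    [0,0,-0.04,0,0,0,0.53],
    [0,0,-0.04,0,0,0,0.53],
    [0,0,-0.04,0,0,0,0.53],
    [0,0,0,0,0,0,0.53],
    [0,0,0,0,0,0,0.53],
  ],
)

```text
t: 13.8
eef_pos: [0.3662, 0.0621, 0.1981]
ee_rot: [-3.141, 0.004, -3.088]
force: [-0.3, -0.4, 0.1]
finger_gap: 0.0197
grasp_force: 0.0
```

```bash
python3 st.py; python3 sp.py wrist w9 -.029; python3 m2.py w9.pkl; python3 sp.py side s9 -.029; python3 sp.py top t9 -.029
```

```text
13.8 local [-0.1446 -0.0284] z 0.1981 yaw-rack -0.10578714962636582 [-0.3 -0.4  0.1] 0.01970631493922303
wrist 768 ((-0.024849465116858482, -0.02914241887629032), 0.024773787707090378) 0.040865470938404314
w9.pkl rail local slope deg -0.07576163617197469 x0 -0.0007395369344199431 z 0.050619491041161035 width [-0.00406824  0.00774199] y -0.055256110132674355 0.17593981798498665
 div 0 147 y err -0.0014 nose x -0.0414
 div 1 158 y err -0.0013 nose x -0.0411
 div 2 124 y err -0.0005 nose x -0.0421
 div 3 7 y err -0.0138 nose x -0.0402
 div 4 7 y err 0.0138 nose x -0.0396
 div 5 137 y err 0.0013 nose x -0.0412
 div 6 155 y err 0.0016 nose x -0.0416
 tab a 92 [-0.0018 -0.0001  0.079 ]
 tab b 0 
 tab c 0 
 tab d 57 [0.0013 0.0156 0.0601]
 tab e 0 
 tab f 0 
post [ 0.0014 -0.1946] 0.0143 0.04519485695483322
side 161 ((-0.025873737409710884, -0.02611001394689083), 0.023379938676953316) 0.039723259934823396
top 0 ((0.0, 0.0), 0.0) nan
  return _methods._mean(a, axis=axis, dtype=dtype,
  ret = ret.dtype.type(ret / rcount)
```

View pics/w9.png

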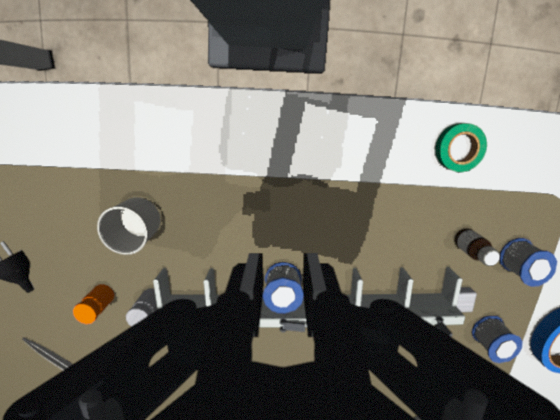

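The view shows the spool seated at (283,292) in its bay, with tab d lying flat behind it at (292,324). I'll do a last check of the tabs and bystanders from the side camera.

```bash
python3 -W ignore m2.py s9.pkl side0.pkl| grep -E "tab|spool"
python3 - <<'E'
from h import *
import pickle
p,im,d=pickle.load(open('s9.pkl','rb')); X=cloud(p,d)
for c,n in(((.4138,-.0985),'jar'),((.3144,.2524),'tape'),((.42,.2831),'bottle')):
    q=X[(np.hypot(X[...,0]-c[0],X[...,1]-c[1])<.045)&(X[...,2]>.009)&(X[...,2]<.1)]; zt=np.percentile(q[:,2],97); print(n,c,zt,cv2.minEnclosingCircle(q[q[:,2]>zt-.006][:,:2].astype(np.float32)))
cv2.imwrite('pics/s9c.png',cv2.resize(im[130:310,180:340,::-1],None,fx=3.3,fy=3.3,interpolation=cv2.INTER_CUBIC))
E
```

```text
tab a 41 [0.0021 0.0037 0.078 ]
 tab b 43 [0.003  0.002  0.0782]
 tab c 41 [0.0028 0.0028 0.078 ]
 tab d 5 [0.0029 0.0058 0.0589]
 tab e 1 [0.0024 0.013  0.0584]
 tab f 1 [0.0015 0.0195 0.058 ]
 tab a 42 [0.0019 0.0036 0.0765]
 tab b 42 [0.0029 0.002  0.0782]
 tab c 41 [0.0029 0.0026 0.0789]
 tab d 40 [0.0027 0.0018 0.0766]
 tab e 34 [0.0023 0.0018 0.0786]
 tab f 30 [0.0032 0.0042 0.0775]
spool [-0.0912  0.0535] 0.0243 0.040044145202562276
jar (0.4138, -0.0985) 0.046155157391166185 ((0.4127935469150543, -0.10017756372690201), 0.028609924018383026)
tape (0.3144, 0.2524) 0.014433161211730758 ((0.3142465054988861, 0.2515142261981964), 0.02681584283709526)
bottle (0.42, 0.2831) 0.057611024739994056 ((0.4208185076713562, 0.2830600440502167), 0.010803138837218285)
```

View pics/s9c.png

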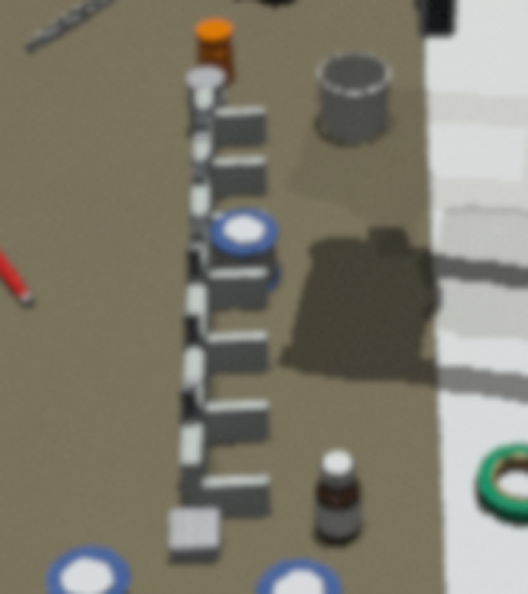

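The spool (243,232 in the crop) stands upright in the third bay from the post. Tabs a, b and c are up, d, e and f are down, and the bystanders have not moved.

```bash
python3 -c "
from station import arm; print(arm.job_done())"
```

```text
the job is handed in; nothing more can be done
None
```

I handed the job in at about 14 s: the tabs of bays 1–3 from the round post (f, e, d) were tipped in that order, and the other three still stand. The solder spool was pushed, never lifted, upright into the third bay until it met the rail, and the bottle, jar and tape roll did not move measurably.

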